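Make up the stack mould for a pour

ROBOT

A 6-joint arm with a two-finger parallel gripper is mounted at the origin on a cart in front of the work surface, level with it; the furniture and walls round the work are solid. World frame = base frame: x ahead of the robot, y to its left, z up, the work surface at z = 0. Lengths are in m, angles in rad, forces in N, time in s.
With the tool pointing down it reaches from about 0.275 to 0.75 m from the base axis. Payload 10.2 kg.
Tool frame: the origin (TCP) lies midway between the tips of the shut fingers; the grasp point (between the pads) lies 19 mm behind it; z points along the fingers, y is the line along which they close (so a half turn about z gives the same grasp; the last joint's range is limited). The gripper opens to 85 mm and grips with 20 to 120 N. Pads are 22 mm wide; open, the fingers measure 114 mm over their backs; the gripper's body (76 mm by 85 mm) begins 54 mm behind the grasp point. The pads swing forward as they close: fully open they stand 13 mm farther back than shut.
Start: joints at [0.927, 0.313, 1.498, -0, 1.331, -0.223], TCP at [0.214, 0.479, 0.231] pointing down, gripper open.
Joint ranges: [-2.94, 2.94], [-0.97, 2.17], [0.19, 2.56], [-1.23, 4.37], [0.02, 3.11], [-2.88, 2.88]. Speed limits (rad/s): [2.39, 2.39, 3.01, 3.14, 3.14, 3.14].

INTERFACE

Orientations are given as a rotation vector (axis times angle).
In Python, from bench import robot, capture, camera_params, cut_out, mark_of gives the robot as it stands.
- The arm moves only by the tool servo_tool, never from a script. Its arguments are lists of equal length, an entry for each row: "fingers": the closure, from -1 (fully open) to 1 (shut); "linear": the shift along the tool's x, y, z each as a share of 10 cm, from -1 to 1, a list of three; "turn": the turn, a rotation vector about the tool's x, y, z each as a share of 45 degrees, from -1 to 1, a list of three. A call has 1 to 8 rows; each row is the pose to reach, as a shift and turn from the pose commanded when the call began, along the tool's axes at that moment; what a row does not reach only later rows make up. A row lasts 1/12 s, in which the tool goes at most 41.7 mm and 7.16 degrees, less where a joint would pass 70% of its speed; a pose out of reach is approached as far as the arm can. A call with a number of a shift or a turn outside -1 to 1 is refused whole. A call with a gripper value outside its range is refused whole. The fingers move at their own pace and stop on an object; the grip force is fixed at half the most. Time passes only in rows, so rows that repeat a pose let the fingers close. It gives the time, the measured TCP pose, the force, the opening and the grip force at its end, in the units of the state.
- robot.get_obs(): the state, without advancing time (a new reading comes with each control period).
- capture(name): name is "scene" or "top"; returns the picture (384x512x3 uint8, red, green, blue); there is no depth.
- camera_params(name): a dict with "camera_matrix" (3x3 intrinsics, pixels), "R" (3x3) and "t" (3): a world point X has camera coordinates R X + t. Camera axes: x right, y down, z forward; pixel columns grow to the right and rows downward; lengths in m; the calibration is good to about 2 mm. A picture is of the moment at which its call begins. camera_params takes no time and is no camera call.
- robot.close_job(): hands the job in; it is judged then, once.
Trained networks look in the newest picture that a camera, given by its name, has taken for a name from the list of things; names that differ only in an ending like _2 or _b are one class to them, and where a whole thing is asked for, a point or a joint stands for the part that bears it (a point fixed in the world has none). Each returns a list of dicts, best first, with "confidence" (0 to 1); they miss things now and then, are a little off and sometimes report something else, mostly with a low value. They report only what shows in the picture. A call takes as long as a camera call. They do not tell look-alikes from the thing itself.
- cut_out(camera, query): "mask" (384x512 bool, what is visible of it) and "pixel" ([column, row] in pixels, amid what is visible of it).
- mark_of(camera, query): "pixel" ([column, row] in pixels: a listed point, or the origin of a listed thing).
The state is a dict: "time": time; "q": joint angles; "qvel": joint speeds; "joint_torque": joint torques, N m; "eef_pos": TCP position; "orientation": TCP orientation; "force": force on the tool from outside, world axes, zero at the start; "wrist_torque": the same for the moment, N m; "finger_gap": finger opening in m; "grip_force": force on a finger pad.
Only numpy, scipy, OpenCV 4.12 (cv2) and the standard library are available. Lean on these libraries where they do the work, as an engineer would, in place of code of your own. Each camera call takes 0.05 s, during which the arm holds its last target. There are 200 camera calls.

TASK

Make up the graphite stack mould on its base, ready for pouring: first the plate with the wide bore, on it the plate with the narrow bore, then the sprue plate with its round cup seat upwards, each sitting level and fully down with its lugs in the notches below, and last stand the pouring cup in the seat of the sprue plate. Leave the flux jar, the borax cone and the steel dapping block where they are.

Things in the scene. Friction and masses are not known exactly. Their poses are not given: they have to be found in the camera images.
- mould_base: Fixed target: graphite block 56 x 100 mm on a steel board 72 x 124 x 8 mm, top 34 mm up, blind 44 mm recess. Notches at both ends of its top (also of both bored plates), open to the end, 35 mm wide, 9.5 deep, walls sloping in, take the lugs above with 1.5 mm play. Origin: centre of underside, on the bench; x across the 56, y along the 100 mm. A seated plate's origin is 26 mm above it.
- wide_plate: Graphite slab 56 x 100 x 28 mm with a 36 mm through bore, 0.25 kg. Under its ends hang two tapered lugs 8 mm high (24 x 6 mm at the tip, 32 x 10 at the root, 43 mm from the middle); it rests on them. Origin: centre, at lug-tip level, so slab 8 to 36 mm above; x across the 56 mm (grip there), y along the 100. A half turn is the same. Notches on top. A plate seated on it: origin 28 mm above.
- narrow_plate: Graphite slab 56 x 100 x 20 mm with a 24 mm through bore, 0.22 kg. Lugs below (as on the wide-bored plate: 8 mm high), notches on top. Rests on its lugs. Origin: centre, at lug-tip level, so slab 8 to 28 mm above; x across the 56 mm (grip there), y along the 100 mm. A half turn is the same. A plate seated on it: origin 20 mm above.
- sprue_plate: Graphite slab 56 x 100 x 22 mm, flat top without notches; in its middle a round seat 41 mm across, 8 mm deep, with a 12 mm sprue hole. 0.25 kg. Lugs below (8 mm high, as on the others), rests on them. Origin: centre, at lug-tip level, so slab 8 to 30 mm above; x across the 56 mm (grip there), y along the 100. A half turn is the same. The cup seated in it: origin 22 mm above.
- pouring_cup: Off-white ceramic cup, open on top, 44 mm across and 44 mm high, 0.09 kg: straight body from 12 mm up (grip it across there), below it a narrower round foot (33 mm across at the bottom, 36 mm at 10 mm up). Origin: centre of the foot's underside, on the bench at the start; z up.
- flux_jar: Bystander: white jar with a black cap, 44 mm across, 54 mm high. Origin: centre of its underside. Loose.
- borax_cone: Bystander: white blunt cone, 27 mm across at the foot, 36 mm high. Origin: centre of its underside. Loose.
- dapping_block: Bystander: grey steel cube, 45 mm, with round hollows in its faces. Origin: centre of its underside. Loose, heavy.
- torch_stand: Fixed obstacle: brazing torch leaning in a clamp stand behind the middle of the work. Origin on the bench. Its handle overhangs the bench at 215 to 365 mm height, from 90 mm in front of the origin (-x) backwards, 30 to 140 mm to the right of it (-y). Pass on the robot's side of it when crossing from left to right.
Mind the look-alikes: they are no part of the job. What is shaped like the pouring_cup but orange is not meant.

How it is judged:
By the outcome, as a careful person would: the job done as asked, in the order asked, and still so for the second after the job is handed in, with the robot touching nothing.
It also fails if it takes over 141 s, if anything falls off the work surface, if the arm or the gripper's body presses on something with over 40 N, if the wrist force passes 120 N, or if a joint passes its speed limit or range.

## Working session

There is one attempt and no reset: what is moved stays moved. The work goes in short steps, Python scripts to look and compute and a tool call to move; the robot and the scene stay as the last step left them, time stands still between calls to the robot, and variables do not carry over. Pictures are saved under pics/ and viewed, at most 17 in all, crops included, and the job is handed in when it is done.

Besides the shell and the picture viewer there is one more tool, called after "Emit:" as name(argument=value, ...), one argument or row to a line, values as JSON. servo_tool: Moves the arm, as the interface text tells. Its arguments: {"type":"object","properties":{"fingers":{"type":"array"},"linear":{"type":"array"},"turn":{"type":"array"}},"required":["fingers","linear","turn"]}

```bash
mkdir -p pics; ls
cat > h.py <<'E'
import numpy as np, cv2
from bench import robot, capture, camera_params, cut_out, mark_of
from scipy.spatial.transform import Rotation as Ro
def ray(cam,px,z):
    p=camera_params(cam);K=np.array(p["camera_matrix"]);R=np.array(p["R"]);t=np.array(p["t"])
    d=R.T@np.linalg.inv(K)@np.array([px[0],px[1],1.]);c=-R.T@t
    return c+d*(z-c[2])/d[2]
def proj(cam,X):
    p=camera_params(cam);K=np.array(p["camera_matrix"]);R=np.array(p["R"]);t=np.array(p["t"])
    x=(K@(R@np.atleast_2d(X).T+t[:,None])).T
    return x[:,:2]/x[:,2:]
E
python3 - <<'E'
from h import *
ims=[]
for c in("scene","top"):
    im=capture(c);cv2.imwrite(f"pics/{c}0.png",im[:,:,::-1]);
    p=camera_params(c);print(c,(-np.array(p["R"]).T@p["t"]).round(3),np.array(p["R"]).round(2).tolist(),p["camera_matrix"][0][0])
    for n in["mould_base","wide_plate","narrow_plate","sprue_plate","pouring_cup","flux_jar","borax_cone","dapping_block","torch_stand"]:
        print(n,[(np.round(d["pixel"]).tolist(),round(d["confidence"],2),ray(c,d["pixel"],0)[:2].round(3).tolist()) for d in mark_of(c,n)][:3])
o=robot.get_obs();print(o)
print(Ro.from_rotvec(o["orientation"]).as_matrix().round(3))
E
```

```text
pics
scene [-0.511 -0.537  0.882] [[0.44, -0.9, -0.01], [-0.54, -0.26, -0.8], [0.72, 0.36, -0.6]] 493.2144454405891
mould_base [([345.0, 210.0], 0.59, [0.589, -0.244])]
wide_plate [([217.0, 184.0], 0.62, [0.545, 0.155]), ([158.0, 166.0], 0.56, [0.55, 0.385])]
narrow_plate [([388.0, 255.0], 0.66, [0.461, -0.405])]
sprue_plate [([310.0, 241.0], 0.82, [0.423, -0.205])]
pouring_cup [([194.0, 196.0], 0.8, [0.461, 0.187]), ([160.0, 191.0], 0.51, [0.437, 0.295])]
flux_jar [([158.0, 164.0], 0.78, [0.558, 0.388])]
borax_cone [([356.0, 265.0], 0.61, [0.39, -0.34])]
dapping_block [([401.0, 220.0], 0.94, [0.612, -0.401])]
torch_stand []
top [ 0.331 -0.046  1.515] [[0.0, -1.0, -0.01], [-0.99, -0.0, -0.14], [0.14, 0.01, -0.99]] 444.5018823913158
mould_base [([324.0, 176.0], 0.59, [0.59, -0.26])]
wide_plate [([208.0, 189.0], 0.73, [0.542, 0.139])]
narrow_plate [([372.0, 212.0], 0.9, [0.465, -0.421]), ([139.0, 184.0], 0.69, [0.559, 0.379])]
sprue_plate [([306.0, 221.0], 0.65, [0.433, -0.198]), ([140.0, 185.0], 0.21, [0.558, 0.373])]
pouring_cup [([192.0, 217.0], 0.52, [0.447, 0.191]), ([160.0, 218.0
[... 326 characters left out ...]
216e-01,  1.49769913e+00, -3.27732106e-05,
        1.33098354e+00, -2.23350150e-01]), 'qvel': array([ 0.0009891 ,  0.00108395,  0.00103875, -0.00103244, -0.00040029,
        0.00121298]), 'joint_torque': array([-2.07171588e-04, -4.12167978e+01, -2.59901190e+01, -2.24454297e-04,
        4.68353628e-04,  1.62067812e-05]), 'eef_pos': array([0.21448261, 0.47919842, 0.23129439]), 'orientation': array([ 6.56186019e-01,  3.07226578e+00, -7.08885671e-06]), 'force': array([-0.62665105,  0.17895971, -0.65169163]), 'wrist_torque': array([-0.00985874, -0.00271517, -0.00124534]), 'grip_force': 0.0, 'finger_gap': 0.08524517085048074}
[[-0.913  0.409  0.   ]
 [ 0.409  0.913 -0.   ]
 [-0.     0.    -1.   ]]
```

View pics/top0.png

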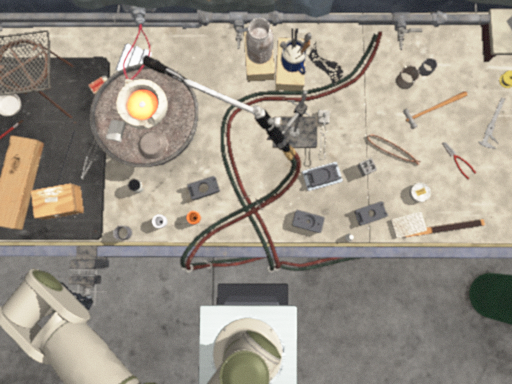

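View pics/scene0.png

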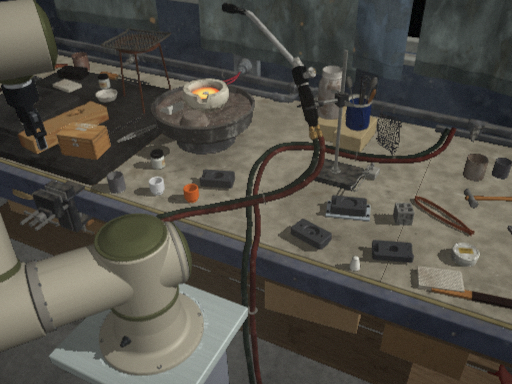

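```bash
cat >> h.py <<'E'
from scipy.optimize import minimize
def hullmask(cam,pts,S=4):
    P=(proj(cam,pts)+0.5)*S-0.5
    m=np.zeros((384*S,512*S),np.uint8)
    cv2.fillConvexPoly(m,cv2.convexHull(np.round(P*16).astype(np.int32)),255,shift=4)
    return cv2.resize(m,(512,384),interpolation=cv2.INTER_AREA)/255.
def box(x,y,a,hx,hy,z0,z1):
    c,s=np.cos(a),np.sin(a)
    return np.array([[x+c*u*hx-s*v*hy,y+s*u*hx+c*v*hy,z] for u in(-1,1) for v in(-1,1) for z in(z0,z1)])
def cyl(x,y,rs):
    t=np.arange(0,2*np.pi,.2)
    return np.vstack([np.c_[x+r*np.cos(t),y+r*np.sin(t),0*t+z] for r,z in rs])
def fit(masks,gen,p0,scale):
    f=lambda q:sum(np.abs(hullmask(c,gen(*(p0+q*scale)))-m).sum()/m.sum() for c,m in masks.items())
    best=None
    n=len(p0)
    r=minimize(f,np.zeros(n),method="Nelder-Mead",options=dict(initial_simplex=np.vstack([np.zeros(n),np.eye(n)])-.3,maxiter=150,xatol=.02,fatol=1e-3))
    return p0+r.x*scale,r.fun
def near(cam,q,px,tol=14):
    for d in cut_out(cam,q):
        if np.hypot(*(np.array(d["pixel"])-px))<tol:return d["mask"]
E
cat > m.py <<'E'
from h import *
T=capture("top");S=capture("scene")
row=[]
for im,c,pts in((T,"top",[(204,188),(307,222),(371,213),(322,177),(159,221)]),(S,"scene",[(217,179),(312,234),(392,251),(349,208),(157,186)])):
    row.append(np.hstack([cv2.resize(im[y-20:y+20,x-25:x+25],(160,128),interpolation=cv2.INTER_CUBIC) for x,y in pts]))
cv2.imwrite("pics/crops.png",np.vstack(row)[:,:,::-1])
for n,h,pt,ps in(("wide_plate",.036,(204,188),(217,179)),("narrow_plate",.028,(371,213),(392,251)),("sprue_plate",.030,(307,222),(312,234)),("mould_base",.034,(322,177),(349,208))):
    mk={c:m for c,p in(("top",pt),("scene",ps)) if (m:=near(c,n,p)) is not None}
    print(n,{c:int(m.sum()) for c,m in mk.items()})
    if not mk: continue
    xy=ray("top",pt,.02)[:2]
    m0=(mk.get("top") if "top" in mk else None)
    res=[]
    for ms in [mk]+[{c:m} for c,m in mk.items()]:
      b=min((fit(ms,lambda x,y,a:(np.vstack([box(x,y,a,.028,.050,.008,.034),box(x,y,a,.036,.062,0,.008)]) if n=="mould_base" else box(x,y,a,.028,.050,.004,h)),np.array([*xy,a0]),np.array([.006,.006,.15])) for a0 in (1.2,1.57,1.9)),key=lambda r:r[1])
      print("  ",list(ms),b[0].round(4),round(b[1],3))
mk={c:m for c,p in(("top",(159,221)),("scene",(157,186))) if (m:=near(c,"pouring_cup",p)) is not None}
xy=ray("top",(159,221),.03)[:2]
for ms in [mk]+[{c:m} for c,m in mk.items()]:
    b=fit(ms,lambda x,y:cyl(x,y,[(.0165,0),(.022,.012),(.022,.044)]),xy,np.array([.006,.006]));print("cup",list(ms),b)
E
python3 m.py
```

```text
wide_plate {'top': 438, 'scene': 565}
   ['top', 'scene'] [0.5468 0.1533 0.3438] 0.419
   ['top'] [0.5465 0.1533 0.329 ] 0.256
   ['scene'] [0.5451 0.1529 0.4399] 0.142
narrow_plate {'top': 531, 'scene': 744}
   ['top', 'scene'] [ 0.4634 -0.412   3.443 ] 0.309
   ['top'] [ 0.4635 -0.412   3.4436] 0.073
   ['scene'] [ 0.4586 -0.4105  0.1781] 0.217
sprue_plate {'top': 509, 'scene': 772}
   ['top', 'scene'] [ 0.4338 -0.201   2.8874] 0.186
   ['top'] [ 0.4338 -0.2008  2.885 ] 0.079
   ['scene'] [ 0.4337 -0.2023  2.8581] 0.101
mould_base {'top': 700, 'scene': 873}
   ['top', 'scene'] [ 0.5904 -0.2531  0.2954] 0.27
   ['top'] [ 0.5914 -0.2535  0.2763] 0.11
   ['scene'] [ 0.5876 -0.2521  3.4268] 0.154
cup ['scene'] (array([0.42997187, 0.29749089]), np.float64(0.05913231434306006))
cup ['scene'] (array([0.42997187, 0.29749089]), np.float64(0.05913231434306006))
```

View pics/crops.png

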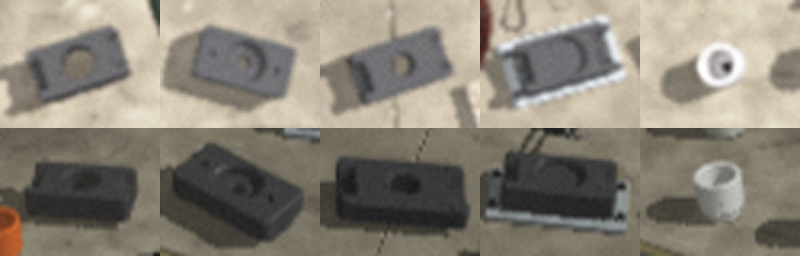

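```bash
cat > m2.py <<'E'
from h import *
import sys
capture("top");capture("scene")
def ch(m):
    k,l,s,_=cv2.connectedComponentsWithStats(m.astype(np.uint8));m=l==1+np.argmax(s[1:,4])
    h=np.zeros(m.shape,np.uint8);cv2.fillConvexPoly(h,cv2.convexHull(np.argwhere(m)[:,::-1].astype(np.int32)),1);return h.astype(float)
for n,h,pt,ps,a0 in(("wide_plate",.036,(204,188),(217,179),.35),("narrow_plate",.028,(371,213),(392,251),.3),("sprue_plate",.030,(307,222),(312,234),-.26),("mould_base",.034,(322,177),(349,208),.28)):
    mk={c:ch(m) for c,p in(("top",pt),("scene",ps)) if (m:=near(c,n,p)) is not None}
    xy=ray("top",pt,.02)[:2]
    for ms in [mk]+[{c:m} for c,m in mk.items()]:
      g=(lambda x,y,a:np.vstack([box(x,y,a,.028,.050,.008,.034),box(x,y,a,.036,.062,0,.008)])) if n=="mould_base" else (lambda x,y,a:box(x,y,a,.028,.050,.003,h))
      b=fit(ms,g,np.array([*xy,a0]),np.array([.006,.006,.15]))
      print(n,list(ms),b[0].round(4),round(b[1],3))
# grey bench-plane check of top faces: torch
for z in(.2,.22,.25,.3):print(z,ray("top",(294,157),z).round(3),ray("top",(262,112),z).round(3))
print(ray("top",(298,130),0),ray("scene",(340,178),0))
E
python3 m2.py
```

```text
wide_plate ['top', 'scene'] [0.546  0.1535 0.3151] 0.189
wide_plate ['top'] [0.546  0.1532 0.3085] 0.066
wide_plate ['scene'] [0.5476 0.155  0.3696] 0.111
narrow_plate ['top', 'scene'] [ 0.4609 -0.4124  0.3265] 0.176
narrow_plate ['top'] [ 0.4616 -0.4133  0.3608] 0.088
narrow_plate ['scene'] [ 0.4604 -0.4124  0.3169] 0.081
sprue_plate ['top', 'scene'] [ 0.4339 -0.2019 -0.2383] 0.245
sprue_plate ['top'] [ 0.4341 -0.2016 -0.2239] 0.083
sprue_plate ['scene'] [ 0.4335 -0.2028 -0.3528] 0.158
mould_base ['top', 'scene'] [ 0.5896 -0.2524  0.2632] 0.174
mould_base ['top'] [ 0.5903 -0.2535  0.2583] 0.057
mould_base ['scene'] [ 0.5861 -0.2526  0.286 ] 0.079
0.2 [ 0.614 -0.144  0.2  ] [ 0.754 -0.047  0.2  ]
0.22 [ 0.61  -0.143  0.22 ] [ 0.748 -0.047  0.22 ]
0.25 [ 0.603 -0.141  0.25 ] [ 0.738 -0.047  0.25 ]
0.3 [ 0.592 -0.137  0.3  ] [ 0.722 -0.047  0.3  ]
[ 0.75345009 -0.17391321  0.        ] [ 7.38645000e-01 -1.77909373e-01  1.11022302e-16]
```

Emit:
servo_tool(
  fingers=[-1,-1,-1,-1,-1,-1,-1],
  linear=[
    [-1,-0.4,0],
    [-1,-0.4,0],
    [-1,-0.4,0],
    [-1,-0.4,0],
    [-1,-0.4,0],
    [-1,-0.4,0],
    [-1,-0.4,0],
  ],
  turn=[
    [0,0,1],
    [0,0,1],
    [0,0,1],
    [0,0,1],
    [0,0,1],
    [0,0,1],
    [0,0,1],
  ],
)

```text
time: 2.68
eef_pos: [0.2896, 0.4017, 0.2314]
orientation: [-1.791, -2.581, -0.0]
force: [0.8, 0.4, 0.3]
finger_gap: 0.0852
grip_force: 0.0
```

```bash
cat > go.py <<'E'
import sys
from h import *
def go(x,y,z,a):
    o=robot.get_obs();R=Ro.from_rotvec(o["orientation"]).as_matrix()
    d=R.T@(np.array([x,y,z])-o["eef_pos"])
    t=np.c_[[-np.sin(a),np.cos(a),0],[np.cos(a),np.sin(a),0],[0,0,-1]]
    r=Ro.from_matrix(R.T@t).as_rotvec()/(np.pi/4)
    yaw=np.arctan2(R[1,1],R[0,1])
    print("t%.2f"%o["time"],"pos",o["eef_pos"].round(4),"yaw %.4f"%yaw,"lin",(d/.1).round(3),"turn",r.round(3),"F",o["force"].round(1),"gap %.4f"%o["finger_gap"],"g %.0f"%o["grip_force"])
if __name__=="__main__": go(*map(float,sys.argv[1:5]))
E
python3 go.py .546 .1535 .1 .31
```

```text
t2.68 pos [0.2896 0.4017 0.2314] yaw 0.3576 lin [-3.223  1.533  1.314] turn [ 0.    -0.     0.061] F [0.8 0.4 0.3] gap 0.0852 g 0
```

Emit:
servo_tool(
  fingers=[-1,-1,-1],
  linear=[
    [-1,0.5,0.2],
    [-1,0.5,0.2],
    [-1,0.5,0.2],
  ],
  turn=[
    [0,0,0.068],
    [0,0,0.068],
    [0,0,0.068],
  ],
)

```text
time: 2.93
eef_pos: [0.3731, 0.3246, 0.2109]
orientation: [1.85, 2.539, -0.0]
force: [0.3, 0.7, 0.2]
finger_gap: 0.085
grip_force: 0.0
```

Emit:
servo_tool(
  fingers=[-1,-1,-1],
  linear=[
    [-1,0.45,0.3],
    [-1,0.45,0.3],
    [-1,0.45,0.3],
  ],
  turn=[
    [0,0,0],
    [0,0,0],
    [0,0,0],
  ],
)

```text
time: 3.18
eef_pos: [0.4467, 0.2425, 0.1805]
orientation: [1.852, 2.538, -0.001]
force: [0.5, 0.4, 0.6]
finger_gap: 0.0849
grip_force: 0.0
```

Emit:
servo_tool(
  fingers=[-1,-1,-1,-1,-1],
  linear=[
    [-1,0.45,0.8],
    [-1,0.45,0.8],
    [-1,0.45,0.8],
    [-1,0.45,0.8],
    [-1,0.45,0.8],
  ],
  turn=[
    [0,0,0],
    [0,0,0],
    [0,0,0],
    [0,0,0],
    [0,0,0],
  ],
)

```text
time: 3.6
eef_pos: [0.5189, 0.1617, 0.0994]
orientation: [-1.853, -2.534, 0.004]
force: [-0.6, 0.2, -0.1]
finger_gap: 0.0854
grip_force: 0.0
```

```bash
python3 go.py .546 .1535 .004 .31
python3 - <<'E'
from h import *
for c in("top","scene"):
    im=capture(c);p=proj(c,[.546,.1535,.02])[0].astype(int)
    cv2.imwrite(f"pics/w_{c}.png",cv2.resize(im[p[1]-45:p[1]+45,p[0]-60:p[0]+60],(480,360),interpolation=cv2.INTER_CUBIC)[:,:,::-1])
a=[cv2.imread(f"pics/w_{c}.png") for c in("top","scene")];cv2.imwrite("pics/w.png",cv2.resize(np.hstack(a),(800,300)))
E
```

```text
t3.60 pos [0.5189 0.1617 0.0994] yaw 0.3082 lin [-0.161  0.236  0.953] turn [-0.004 -0.001 -0.002] F [-0.6  0.2 -0.1] gap 0.0854 g 0
```

View pics/w.png

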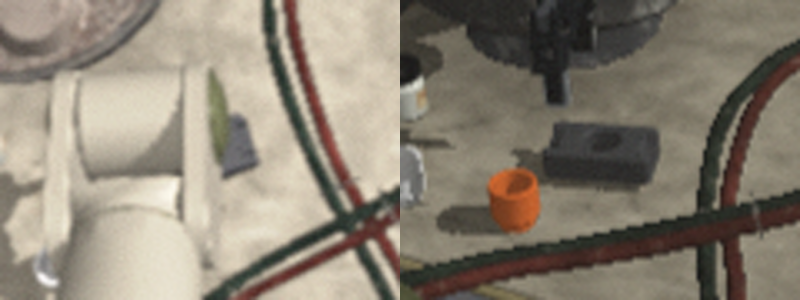

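Emit:
servo_tool(
  fingers=[-1,-1,-1,-1,-1,-1],
  linear=[
    [-0.16,0.24,0.1],
    [-0.16,0.24,0.3],
    [-0.16,0.24,0.6],
    [-0.16,0.24,0.95],
    [-0.16,0.24,0.95],
    [-0.16,0.24,0.95],
  ],
  turn=[
    [0,0,0],
    [0,0,0],
    [0,0,0],
    [0,0,0],
    [0,0,0],
    [0,0,0],
  ],
)

```text
time: 4.2
eef_pos: [0.5458, 0.1567, 0.007]
orientation: [-1.848, -2.54, 0.001]
force: [0.6, -0.9, 0.9]
finger_gap: 0.0852
grip_force: 0.0
```

Emit:
servo_tool(
  fingers=[1,1,1,1,1,1,1,1],
  linear=[
    [0,0,0],
    [0,0,0],
    [0,0,0],
    [0,0,0],
    [0,0,0],
    [0,0,0],
    [0,0,0],
    [0,0,0],
  ],
  turn=[
    [0,0,0],
    [0,0,0],
    [0,0,0],
    [0,0,0],
    [0,0,0],
    [0,0,0],
    [0,0,0],
    [0,0,0],
  ],
)

```text
time: 4.87
eef_pos: [0.5472, 0.1559, 0.0089]
orientation: [1.849, 2.538, 0.003]
force: [-4.3, 1.2, 11.8]
finger_gap: 0.0553
grip_force: 62.9
```

```bash
python3 go.py .546 .1535 .004 .31
```

```text
t4.87 pos [0.5472 0.1559 0.0089] yaw 0.3115 lin [-0.02  -0.019  0.049] turn [0.003 0.001 0.002] F [-4.3  1.2 11.8] gap 0.0553 g 63
```

Emit:
servo_tool(
  fingers=[1,1,1,1],
  linear=[
    [0,0,-0.3],
    [0,0,-0.6],
    [0,0,-1],
    [0,0,-1],
  ],
  turn=[
    [0,0,0],
    [0,0,0],
    [0,0,0],
    [0,0,0],
  ],
)

```text
time: 5.2
eef_pos: [0.5499, 0.156, 0.1147]
orientation: [1.844, 2.531, 0.014]
force: [1.5, -0.8, -1.2]
finger_gap: 0.0547
grip_force: 66.5
```

Emit:
servo_tool(
  fingers=[1,1,1,1],
  linear=[
    [0.1,-0.3,-0.1],
    [0.2,-0.6,-0.2],
    [0.3,-1,-0.2],
    [0.3,-1,-0.2],
  ],
  turn=[
    [0,0,0],
    [0,0,0],
    [0,0,0],
    [0,0,0],
  ],
)

```text
time: 5.53
eef_pos: [0.4339, 0.1536, 0.1251]
orientation: [-1.845, -2.535, 0.009]
force: [0.1, -1.2, -2.1]
finger_gap: 0.0547
grip_force: 66.4
```

Emit:
servo_tool(
  fingers=[1,1,1,1],
  linear=[
    [-0.25,-0.07,0],
    [-0.5,-0.15,0],
    [-0.75,-0.23,0],
    [-1,-0.31,0],
  ],
  turn=[
    [0,0,0],
    [0,0,0],
    [0,0,0],
    [0,0,0],
  ],
)

```text
time: 5.87
eef_pos: [0.4431, 0.0478, 0.127]
orientation: [1.849, 2.538, 0.001]
force: [0.5, -0.2, -2.4]
finger_gap: 0.0548
grip_force: 66.5
```

Emit:
servo_tool(
  fingers=[1,1,1],
  linear=[
    [-0.33,-0.1,0],
    [-0.67,-0.2,0],
    [-1,-0.31,0],
  ],
  turn=[
    [0,0,0],
    [0,0,0],
    [0,0,0],
  ],
)

```text
time: 6.12
eef_pos: [0.4443, -0.0575, 0.127]
orientation: [1.849, 2.538, 0.001]
force: [1.7, -0.1, -2.3]
finger_gap: 0.0548
grip_force: 66.5
```

Emit:
servo_tool(
  fingers=[1,1,1],
  linear=[
    [-0.33,-0.1,0],
    [-0.67,-0.2,0],
    [-1,-0.31,0],
  ],
  turn=[
    [0,0,0],
    [0,0,0],
    [0,0,0],
  ],
)

```text
time: 6.37
eef_pos: [0.4453, -0.1624, 0.127]
orientation: [1.85, 2.537, 0.0]
force: [1.0, -0.1, -2.7]
finger_gap: 0.0549
grip_force: 66.5
```

Emit:
servo_tool(
  fingers=[1,1,1,1,1],
  linear=[
    [-0.33,-0.1,0],
    [-0.67,-0.2,0],
    [-1,-0.31,0],
    [-1,-0.31,0],
    [-1,-0.31,0],
  ],
  turn=[
    [0,0,0.06],
    [0,0,0.06],
    [0,0,0.06],
    [0,0,0.06],
    [0,0,0.06],
  ],
)

```text
time: 6.78
eef_pos: [0.4462, -0.2667, 0.1265]
orientation: [1.912, 2.492, -0.0]
force: [-0.2, 0.4, -3.6]
finger_gap: 0.0547
grip_force: 66.5
```

```bash
python3 go.py .5896 -.2524 .1 .262
cat > look.py <<'E'
import sys
from h import *
out,x,y,z=sys.argv[1],*map(float,sys.argv[2:5])
w=int(sys.argv[5]) if len(sys.argv)>5 else 40
a=[]
for c in("top","scene"):
    im=capture(c);cv2.imwrite(f"pics/{out}_{c}.png",im[:,:,::-1]);p=proj(c,[x,y,z])[0].astype(int)
    a.append(cv2.resize(im[p[1]-w:p[1]+w,p[0]-w:p[0]+w],(400,400),interpolation=cv2.INTER_CUBIC)[:,:,::-1])
    print(c,p-w,"scale",400/(2*w))
cv2.imwrite(f"pics/{out}.png",np.hstack(a))
E
python3 look.py a .5 -.26 .1 60
```

```text
t6.78 pos [ 0.4462 -0.2667  0.1265] yaw 0.2615 lin [-0.233  1.422  0.266] turn [ 0.001  0.001 -0.001] F [-0.2  0.4 -3.6] gap 0.0547 g 66
top [268 138] scale 3.3333333333333335
scene [282 140] scale 3.3333333333333335
```

View pics/a.png

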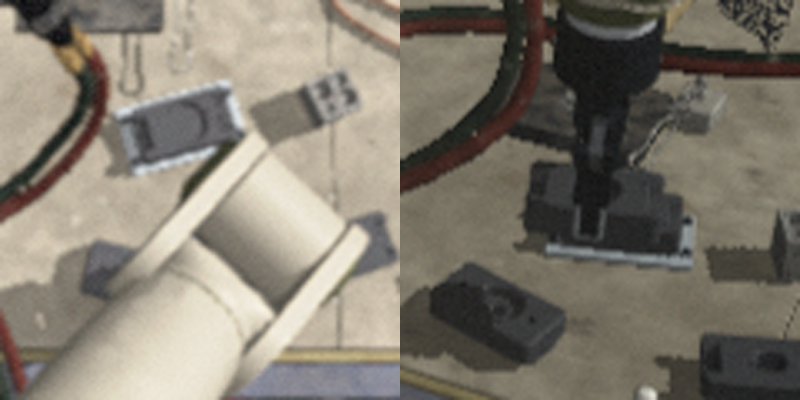

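Run:
```python
from h import *
a=[]
for c,src in(("top","pics/a_top.png"),("scene","pics/scene0.png")):
    im=cv2.imread(src);p=proj(c,[.59,-.2525,.02])[0].astype(int);w=25;K=16
    cr=cv2.resize(im[p[1]-w:p[1]+w,p[0]-w:p[0]+w],(400,400),interpolation=cv2.INTER_CUBIC);K=400/(2*w)
    for (x,y,al,col) in ((.5896,-.2525,.262,(0,255,0)),):
        for hx,hy,z in((.028,.05,.034),(.036,.062,.008)):
            B=box(x,y,al,hx,hy,z,z)[[0,2,6,4]]
            P=((proj(c,B)-(p-w)+.5)*K-.5).astype(np.int32)
            cv2.polylines(cr,[P],True,col,1)
    a.append(cr)
cv2.imwrite("pics/ov.png",np.hstack(a))
```

```text
(no output)
```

View pics/ov.png

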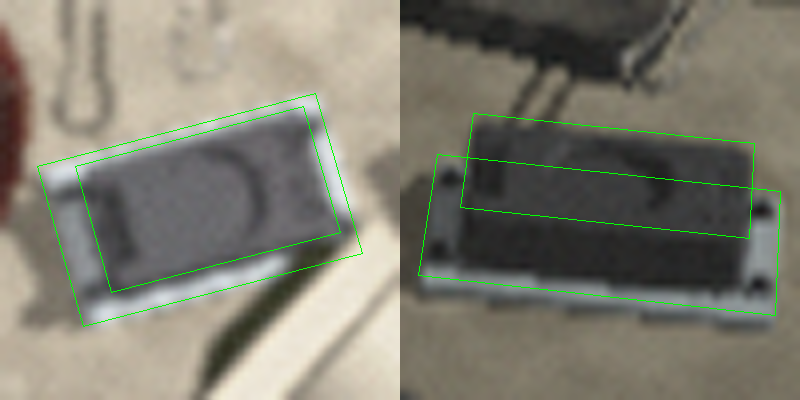

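Emit:
servo_tool(
  fingers=[1,1,1,1,1],
  linear=[
    [-0.05,0.2,0],
    [-0.1,0.4,0],
    [-0.12,0.6,0],
    [-0.15,0.75,0],
    [-0.15,0.75,0],
  ],
  turn=[
    [0,0,0],
    [0,0,0],
    [0,0,0],
    [0,0,0],
    [0,0,0],
  ],
)

```text
time: 7.3
eef_pos: [0.525, -0.2584, 0.1265]
orientation: [1.905, 2.497, 0.001]
force: [0.3, 0.3, -2.5]
finger_gap: 0.0553
grip_force: 66.5
```

Emit:
servo_tool(
  fingers=[1,1,1,1,1],
  linear=[
    [-0.02,0.2,0],
    [-0.04,0.4,0],
    [-0.07,0.66,0.2],
    [-0.07,0.67,0.4],
    [-0.07,0.67,0.4],
  ],
  turn=[
    [0,0,0],
    [0,0,0],
    [0,0,0],
    [0,0,0],
    [0,0,0],
  ],
)

```text
time: 7.72
eef_pos: [0.5879, -0.247, 0.0822]
orientation: [-1.902, -2.491, 0.001]
force: [-1.2, -0.5, -3.8]
finger_gap: 0.0553
grip_force: 66.3
```

```bash
python3 go.py .5892 -.2511 .037 .262; python3 look.py b .5892 -.2511 .05 30
```

```text
t7.72 pos [ 0.5879 -0.247   0.0822] yaw 0.2663 lin [-0.046  0.004  0.452] turn [-0.006 -0.007  0.006] F [-1.2 -0.5 -3.8] gap 0.0553 g 66
top [292 143] scale 6.666666666666667
scene [318 166] scale 6.666666666666667
```

View pics/b.png

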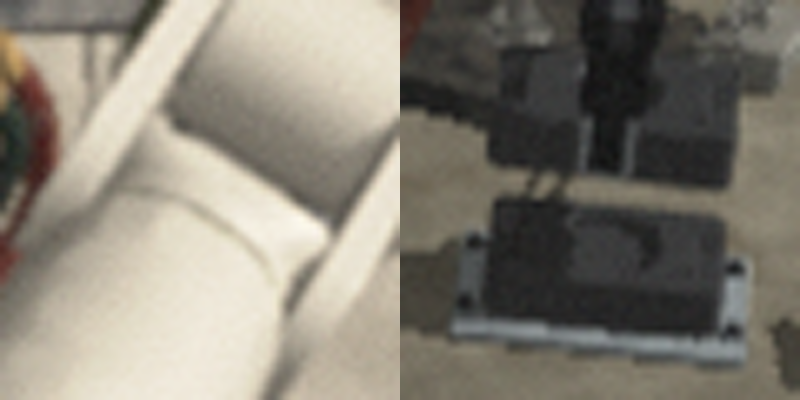

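Run:
```python
from h import *
o=np.array([318,166]);f=lambda X:((proj("scene",X)-o+.5)*6.667-.5+[400,0]).round(0).tolist()
B=box(.589,-.2525,.262,.028,.05,.008,.034);print("base",[(b,q) for b,q in zip(f(B),["--0","--1","-+0","-+1","+-0","+-1","++0","++1"])])
c=np.array([.5879,-.247])-.0015*np.array([-.263,.965])
B=box(*c,.266,.028,.05,.0822-.0089+.008,.0822-.0089+.036);print("held",f(B))
```

```text
base [([717.0, 342.0], '--0'), ([724.0, 293.0], '--1'), ([479.0, 315.0], '-+0'), ([483.0, 267.0], '-+1'), ([721.0, 262.0], '+-0'), ([728.0, 214.0], '+-1'), ([490.0, 237.0], '++0'), ([494.0, 189.0], '++1')]
held [[727.0, 200.0], [735.0, 144.0], [481.0, 175.0], [486.0, 119.0], [731.0, 122.0], [738.0, 67.0], [492.0, 98.0], [497.0, 44.0]]
```

Emit:
servo_tool(
  fingers=[1,1,1,1,1,1,1],
  linear=[
    [-0.045,0,0],
    [-0.045,0,0.1],
    [-0.045,0,0.2],
    [-0.045,0,0.3],
    [-0.045,0,0.3],
    [-0.045,0,0.3],
    [-0.045,0,0.3],
  ],
  turn=[
    [0,0,0],
    [0,0,0],
    [0,0,0],
    [0,0,0],
    [0,0,0],
    [0,0,0],
    [0,0,0],
  ],
)

```text
time: 8.4
eef_pos: [0.5906, -0.2539, 0.0565]
orientation: [1.91, 2.494, 0.0]
force: [0.9, -0.3, -1.9]
finger_gap: 0.0549
grip_force: 66.4
```

```bash
python3 go.py .5886 -.2511 .035 .262
```

```text
t8.40 pos [ 0.5906 -0.2539  0.0565] yaw 0.2640 lin [ 0.032 -0.012  0.215] turn [0.    0.    0.003] F [ 0.9 -0.3 -1.9] gap 0.0549 g 66
```

Emit:
servo_tool(
  fingers=[1,1,1,1,1,1],
  linear=[
    [0.03,-0.012,0],
    [0.03,-0.012,0],
    [0.03,-0.012,0.05],
    [0.03,-0.012,0.1],
    [0.03,-0.012,0.12],
    [0.03,-0.012,0.12],
  ],
  turn=[
    [0,0,0],
    [0,0,0],
    [0,0,0],
    [0,0,0],
    [0,0,0],
    [0,0,0],
  ],
)

```text
time: 8.9
eef_pos: [0.5882, -0.251, 0.0433]
orientation: [-1.909, -2.493, 0.0]
force: [0.1, -0.0, -2.7]
finger_gap: 0.0551
grip_force: 66.4
```

```bash
python3 go.py .5886 -.2511 .035 .262
```

```text
t8.90 pos [ 0.5882 -0.251   0.0433] yaw 0.2640 lin [-0.002  0.004  0.083] turn [-0.001 -0.001  0.003] F [ 0.1 -0.  -2.7] gap 0.0551 g 66
```

Emit:
servo_tool(
  fingers=[1,1,1,1,1,1],
  linear=[
    [0,0,0.03],
    [0,0,0.06],
    [0,0,0.09],
    [0,0,0.11],
    [0,0,0.11],
    [0,0,0.11],
  ],
  turn=[
    [0,0,0],
    [0,0,0],
    [0,0,0],
    [0,0,0],
    [0,0,0],
    [0,0,0],
  ],
)

```text
time: 9.4
eef_pos: [0.5881, -0.2516, 0.0352]
orientation: [-1.908, -2.495, 0.002]
force: [-11.0, 1.3, 14.9]
finger_gap: 0.0549
grip_force: 68.5
```

```bash
python3 go.py .5886 -.2511 .035 .262
```

```text
t9.40 pos [ 0.5881 -0.2516  0.0352] yaw 0.2653 lin [0.004 0.006 0.002] turn [-0.002  0.001  0.004] F [-11.    1.3  14.9] gap 0.0549 g 68
```

Emit:
servo_tool(
  fingers=[1,1,1,1],
  linear=[
    [0,-0.02,0],
    [0,-0.02,0],
    [0,-0.02,0],
    [0,-0.02,0],
  ],
  turn=[
    [0,0,0],
    [0,0,0],
    [0,0,0],
    [0,0,0],
  ],
)

```text
time: 9.73
eef_pos: [0.5875, -0.252, 0.035]
orientation: [1.908, 2.492, 0.001]
force: [-1.6, 3.0, 8.4]
finger_gap: 0.0551
grip_force: 67.9
```

```bash
python3 go.py .5886 -.2511 .035 .262
```

```text
t9.73 pos [ 0.5875 -0.252   0.035 ] yaw 0.2641 lin [ 0.005  0.013 -0.   ] turn [0.003 0.002 0.003] F [-1.6  3.   8.4] gap 0.0551 g 68
```

Emit:
servo_tool(
  fingers=[-1,-1,-1,-1,-1,-1],
  linear=[
    [0,0,0],
    [0,0,0],
    [0,0,0],
    [0,0,0],
    [0,0,0],
    [0,0,0],
  ],
  turn=[
    [0,0,0],
    [0,0,0],
    [0,0,0],
    [0,0,0],
    [0,0,0],
    [0,0,0],
  ],
)

```text
time: 10.23
eef_pos: [0.5866, -0.2518, 0.0332]
orientation: [-1.91, -2.494, 0.0]
force: [-0.2, -0.3, -0.0]
finger_gap: 0.0856
grip_force: 0.0
```

Emit:
servo_tool(
  fingers=[-1,-1,-1,-1],
  linear=[
    [0,0,-0.3],
    [0,0,-0.6],
    [0,0,-1],
    [0,0,-1],
  ],
  turn=[
    [0,0,0],
    [0,0,0],
    [0,0,0],
    [0,0,0],
  ],
)

```text
time: 10.57
eef_pos: [0.5892, -0.2534, 0.1413]
orientation: [1.902, 2.485, 0.001]
force: [0.5, 0.2, 1.5]
finger_gap: 0.0851
grip_force: 0.0
```

Emit:
servo_tool(
  fingers=[-1,-1,-1,-1],
  linear=[
    [-0.3,-0.4,0],
    [-0.5,-0.7,0],
    [-0.65,-0.85,0],
    [-0.65,-0.85,0],
  ],
  turn=[
    [0,0,0],
    [0,0,0],
    [0,0,0],
    [0,0,0],
  ],
)

```text
time: 10.9
eef_pos: [0.5191, -0.3405, 0.1333]
orientation: [1.915, 2.49, -0.002]
force: [-0.7, -0.2, 0.2]
finger_gap: 0.0855
grip_force: 0.0
```

Emit:
servo_tool(
  fingers=[-1,-1,-1,-1,-1,-1,-1],
  linear=[
    [-0.3,-0.4,0],
    [-0.57,-0.78,0],
    [-0.57,-0.78,0.2],
    [-0.57,-0.78,0.3],
    [-0.57,-0.78,0.3],
    [-0.57,-0.78,0.3],
    [-0.57,-0.78,0.3],
  ],
  turn=[
    [0,0,-0.1],
    [0,0,-0.1],
    [0,0,-0.1],
    [0,0,-0.1],
    [0,0,-0.1],
    [0,0,-0.1],
    [0,0,-0.1],
  ],
)

```text
time: 11.48
eef_pos: [0.4623, -0.4112, 0.104]
orientation: [1.808, 2.568, -0.0]
force: [0.5, 0.8, -0.0]
finger_gap: 0.0854
grip_force: 0.0
```

```bash
python3 go.py .461 -.4125 .004 .34;python3 look.py c .54 -.31 .03 45
cat > m3.py <<'E'
# refit a body from fresh pictures: name x y h a cams
import sys
from h import *
from scipy.ndimage import binary_fill_holes
def ch(m):
    k,l,s,_=cv2.connectedComponentsWithStats(m.astype(np.uint8));m=l==1+np.argmax(s[1:,4])
    h=np.zeros(m.shape,np.uint8);cv2.fillConvexPoly(h,cv2.convexHull(np.argwhere(m)[:,::-1].astype(np.int32)),1);return h.astype(float)
n=sys.argv[1];x,y,z0,z1,a=map(float,sys.argv[2:7])
for c in sys.argv[7:]:
    capture(c);m=near(c,n,proj(c,[x,y,(z0+z1)/2])[0],18)
    if m is None: print(c,"none");continue
    b=fit({c:ch(m)},lambda x,y,a:box(x,y,a,.028,.05,z0,z1),np.array([x,y,a]),np.array([.006,.006,.15]));print(n,c,b[0].round(4),round(b[1],3))
E
python3 m3.py narrow_plate .461 -.4125 .003 .028 .33 scene top; python3 m3.py wide_plate .5885 -.253 .034 .062 .264 scene top
```

```text
t11.48 pos [ 0.4623 -0.4112  0.104 ] yaw 0.3442 lin [-0.007 -0.017  1.   ] turn [0.001 0.001 0.005] F [ 0.5  0.8 -0. ] gap 0.0854 g 0
top [294 144] scale 4.444444444444445
scene [317 173] scale 4.444444444444445
narrow_plate scene [ 0.4611 -0.4124  0.3048] 0.091
top none
wide_plate scene [ 0.5882 -0.2544  0.2373] 0.065
wide_plate top [ 0.5919 -0.2529  0.2885] 0.1
```

View pics/c.png

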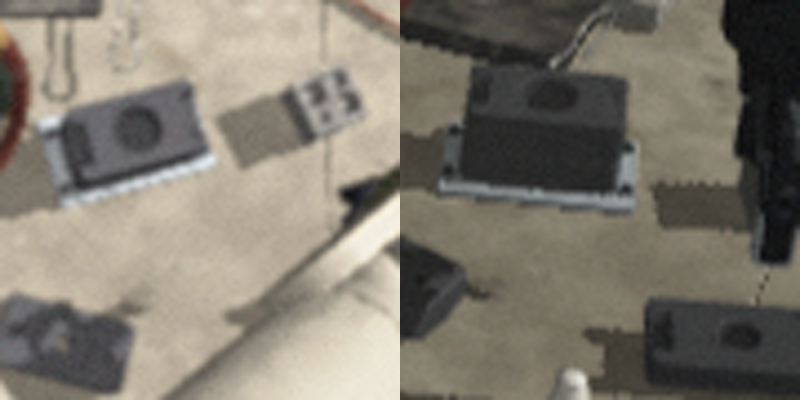

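Emit:
servo_tool(
  fingers=[-1,-1,-1,-1,-1,-1],
  linear=[
    [0,-0.015,0.3],
    [0,-0.015,0.6],
    [0,-0.015,0.9],
    [0,-0.015,1],
    [0,-0.015,1],
    [0,-0.015,1],
  ],
  turn=[
    [0,0,0.01],
    [0,0,0.01],
    [0,0,0.01],
    [0,0,0.01],
    [0,0,0.01],
    [0,0,0.01],
  ],
)

```text
time: 12.48
eef_pos: [0.46, -0.413, 0.0042]
orientation: [1.82, 2.56, -0.0]
force: [-0.4, -0.7, 0.6]
finger_gap: 0.0855
grip_force: 0.0
```

Emit:
servo_tool(
  fingers=[1,1,1,1,1,1,1,1],
  linear=[
    [0,0,0.03],
    [0,0,0.03],
    [0,0,0.03],
    [0,0,0.03],
    [0,0,0.03],
    [0,0,0.03],
    [0,0,0.03],
    [0,0,0.03],
  ],
  turn=[
    [0,0,0],
    [0,0,0],
    [0,0,0],
    [0,0,0],
    [0,0,0],
    [0,0,0],
    [0,0,0],
    [0,0,0],
  ],
)

```text
time: 13.15
eef_pos: [0.4602, -0.4133, 0.0019]
orientation: [1.819, 2.559, -0.001]
force: [-1.2, 0.4, 6.8]
finger_gap: 0.0551
grip_force: 64.1
```

```bash
python3 go.py .461 -.4125 .004 .34
```

```text
t13.15 pos [ 0.4602 -0.4133  0.0019] yaw 0.3349 lin [ 0.005  0.01  -0.021] turn [ 0.001  0.003 -0.006] F [-1.2  0.4  6.8] gap 0.0551 g 64
```

Emit:
servo_tool(
  fingers=[1,1,1,1],
  linear=[
    [0,0,-0.3],
    [0,0,-0.6],
    [0,0,-1],
    [0,0,-1],
  ],
  turn=[
    [0,0,0],
    [0,0,0],
    [0,0,0],
    [0,0,0],
  ],
)

```text
time: 13.48
eef_pos: [0.4618, -0.4151, 0.1084]
orientation: [1.813, 2.551, -0.006]
force: [1.4, -0.8, -0.8]
finger_gap: 0.0548
grip_force: 65.0
```

Emit:
servo_tool(
  fingers=[1,1,1,1,1],
  linear=[
    [0.15,0.25,-0.2],
    [0.3,0.5,-0.2],
    [0.45,0.75,-0.2],
    [0.55,0.87,-0.2],
    [0.55,0.87,-0.2],
  ],
  turn=[
    [0,0,0],
    [0,0,0],
    [0,0,0],
    [0,0,0],
    [0,0,0],
  ],
)

```text
time: 13.9
eef_pos: [0.5252, -0.3293, 0.1203]
orientation: [-1.816, -2.563, -0.001]
force: [-1.0, 0.3, -1.9]
finger_gap: 0.0548
grip_force: 64.8
```

Emit:
servo_tool(
  fingers=[1,1,1,1,1,1,1,1],
  linear=[
    [0.15,0.25,0],
    [0.3,0.5,0],
    [0.45,0.7,0],
    [0.53,0.86,0],
    [0.53,0.86,0.1],
    [0.53,0.86,0.2],
    [0.53,0.86,0.2],
    [0.53,0.86,0.2],
  ],
  turn=[
    [0,0,0.09],
    [0,0,0.09],
    [0,0,0.09],
    [0,0,0.09],
    [0,0,0.09],
    [0,0,0.09],
    [0,0,0.09],
    [0,0,0.09],
  ],
)

```text
time: 14.57
eef_pos: [0.5864, -0.2547, 0.0992]
orientation: [-1.91, -2.491, 0.001]
force: [-0.6, 0.5, -1.3]
finger_gap: 0.0549
grip_force: 64.8
```

```bash
python3 go.py .588 -.2537 .056 .264; python3 look.py d .5885 -.253 .07 30
python3 - <<'E'
from h import *
p=proj("scene",[.5885,-.253,.07])[0].astype(int)-30
f=lambda X:((proj("scene",X)-p+.5)*6.667-.5+[400,0]).round(0).tolist()
print("base",f(box(.588,-.2534,.264,.028,.05,.034,.062))[:4])
o=robot.get_obs();q=o["eef_pos"];a=.264
c=q[:2]+.0005*np.array([-np.sin(a),np.cos(a)])
print("held",f(box(*c,a,.028,.05,q[2]-.0019+.008,q[2]-.0019+.028))[:4])
E
```

```text
t14.57 pos [ 0.5864 -0.2547  0.0992] yaw 0.2626 lin [0.005 0.019 0.432] turn [-0.002 -0.002 -0.002] F [-0.6  0.5 -1.3] gap 0.0549 g 65
top [294 142] scale 6.666666666666667
scene [319 161] scale 6.666666666666667
base [[719.0, 328.0], [727.0, 275.0], [477.0, 302.0], [482.0, 249.0]]
held [[741.0, 188.0], [746.0, 148.0], [491.0, 163.0], [495.0, 122.0]]
```

View pics/d.png

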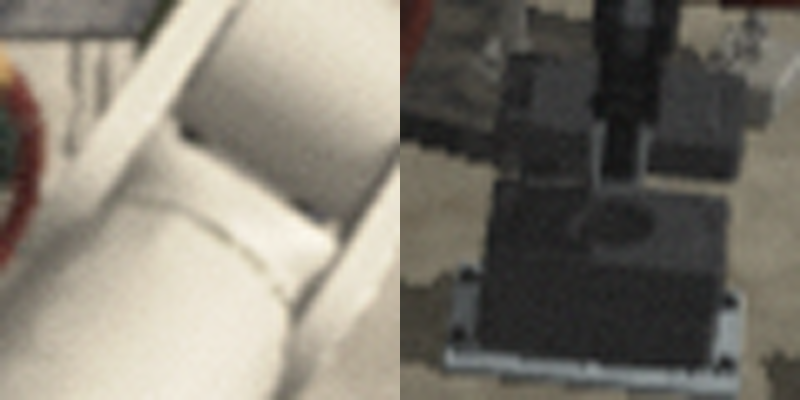

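Emit:
servo_tool(
  fingers=[1,1,1,1,1,1,1],
  linear=[
    [0.005,0.02,0],
    [0.005,0.02,0.1],
    [0.005,0.02,0.2],
    [0.005,0.02,0.3],
    [0.005,0.02,0.33],
    [0.005,0.02,0.33],
    [0.005,0.02,0.33],
  ],
  turn=[
    [0,0,0],
    [0,0,0],
    [0,0,0],
    [0,0,0],
    [0,0,0],
    [0,0,0],
    [0,0,0],
  ],
)

```text
time: 15.25
eef_pos: [0.5894, -0.2527, 0.0671]
orientation: [-1.909, -2.494, 0.0]
force: [-0.1, -0.4, -1.4]
finger_gap: 0.0549
grip_force: 64.8
```

Emit:
servo_tool(
  fingers=[1,1,1,1,1,1,1],
  linear=[
    [0,0,0.02],
    [0,0,0.05],
    [0,0,0.08],
    [0,0,0.11],
    [0,0,0.14],
    [0,0,0.14],
    [0,0,0.14],
  ],
  turn=[
    [0,0,0],
    [0,0,0],
    [0,0,0],
    [0,0,0],
    [0,0,0],
    [0,0,0],
    [0,0,0],
  ],
)

```text
time: 15.83
eef_pos: [0.5898, -0.253, 0.0576]
orientation: [1.908, 2.493, -0.001]
force: [-10.7, 6.9, 29.8]
finger_gap: 0.0548
grip_force: 79.7
```

```bash
python3 go.py .588 -.2537 .056 .264
```

```text
t15.83 pos [ 0.5898 -0.253   0.0576] yaw 0.2644 lin [-0.002 -0.019  0.016] turn [0.001 0.003 0.001] F [-10.7   6.9  29.8] gap 0.0548 g 80
```

Emit:
servo_tool(
  fingers=[1,1,1,1,1],
  linear=[
    [0.008,-0.03,-0.01],
    [0.008,-0.03,-0.01],
    [0.008,-0.03,-0.01],
    [0.008,-0.03,-0.01],
    [0.008,-0.03,-0.01],
  ],
  turn=[
    [0,0,0],
    [0,0,0],
    [0,0,0],
    [0,0,0],
    [0,0,0],
  ],
)

```text
time: 16.25
eef_pos: [0.5882, -0.2533, 0.0577]
orientation: [1.906, 2.49, 0.002]
force: [0.5, 3.0, 17.8]
finger_gap: 0.0549
grip_force: 77.6
```

```bash
python3 go.py .588 -.2537 .056 .264
```

```text
t16.25 pos [ 0.5882 -0.2533  0.0577] yaw 0.2643 lin [-0.003 -0.003  0.017] turn [0.006 0.006 0.   ] F [ 0.5  3.  17.8] gap 0.0549 g 78
```

Emit:
servo_tool(
  fingers=[1,1,1,1],
  linear=[
    [0.03,0,0],
    [0.03,0,0],
    [0.03,0,0],
    [0.03,0,0],
  ],
  turn=[
    [0,0,0],
    [0,0,0],
    [0,0,0],
    [0,0,0],
  ],
)

```text
time: 16.58
eef_pos: [0.5879, -0.2523, 0.0579]
orientation: [1.903, 2.487, -0.001]
force: [3.8, -4.7, 14.0]
finger_gap: 0.055
grip_force: 75.1
```

Emit:
servo_tool(
  fingers=[1,1,1,1],
  linear=[
    [-0.05,0,0],
    [-0.05,0,0],
    [-0.05,0,0],
    [-0.05,0,0],
  ],
  turn=[
    [0,0,0],
    [0,0,0],
    [0,0,0],
    [0,0,0],
  ],
)

```text
time: 16.92
eef_pos: [0.5883, -0.2536, 0.0576]
orientation: [1.908, 2.492, 0.004]
force: [-1.6, 10.6, 21.2]
finger_gap: 0.0547
grip_force: 79.6
```

Emit:
servo_tool(
  fingers=[1,1,1,1],
  linear=[
    [0.02,0,0],
    [0.02,0,0],
    [0.02,0,0],
    [0.02,0,0],
  ],
  turn=[
    [0,0,0],
    [0,0,0],
    [0,0,0],
    [0,0,0],
  ],
)

```text
time: 17.25
eef_pos: [0.5882, -0.2533, 0.0578]
orientation: [1.905, 2.49, 0.002]
force: [1.1, 3.2, 18.3]
finger_gap: 0.0549
grip_force: 77.4
```

```bash
python3 go.py .588 -.2537 .056 .264; python3 look.py e .5885 -.253 .05 25
```

```text
t17.25 pos [ 0.5882 -0.2533  0.0578] yaw 0.2643 lin [-0.003 -0.003  0.018] turn [0.006 0.006 0.   ] F [ 1.1  3.2 18.3] gap 0.0549 g 77
top [298 148] scale 8.0
scene [324 172] scale 8.0
```

View pics/e.png

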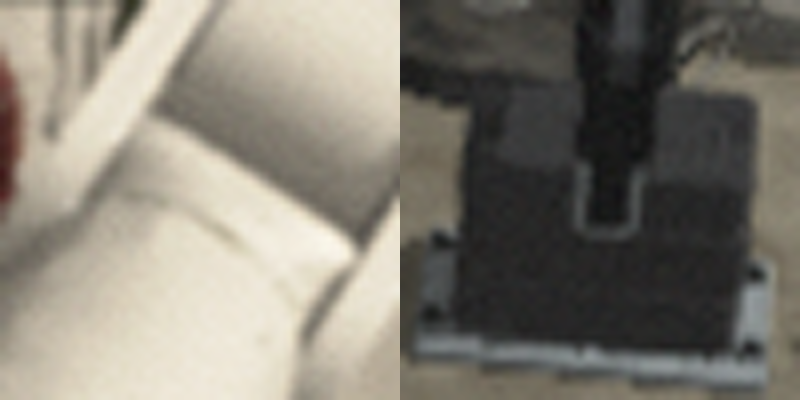

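Emit:
servo_tool(
  fingers=[-1,-1,-1,-1,-1,-1],
  linear=[
    [0,0,0],
    [0,0,0],
    [0,0,0],
    [0,0,0],
    [0,0,0],
    [0,0,0],
  ],
  turn=[
    [0,0,0],
    [0,0,0],
    [0,0,0],
    [0,0,0],
    [0,0,0],
    [0,0,0],
  ],
)

```text
time: 17.85
eef_pos: [0.5862, -0.2527, 0.0541]
orientation: [-1.91, -2.494, 0.0]
force: [0.0, -0.5, 0.6]
finger_gap: 0.0855
grip_force: 0.0
```

Emit:
servo_tool(
  fingers=[-1,-1,-1,-1],
  linear=[
    [0,0,-0.3],
    [0,0,-0.6],
    [0,0,-0.9],
    [0,0,-0.9],
  ],
  turn=[
    [0,0,0],
    [0,0,0],
    [0,0,0],
    [0,0,0],
  ],
)

```text
time: 18.18
eef_pos: [0.5883, -0.254, 0.1507]
orientation: [1.903, 2.487, 0.001]
force: [1.8, -0.4, 0.7]
finger_gap: 0.0854
grip_force: 0.0
```

Emit:
servo_tool(
  fingers=[-1,-1,-1,-1],
  linear=[
    [0,-0.4,0],
    [0.2,-0.8,0],
    [0.4,-1,0],
    [0.4,-1,0],
  ],
  turn=[
    [0,0,0],
    [0,0,0],
    [0,0,0],
    [0,0,0],
  ],
)

```text
time: 18.52
eef_pos: [0.4747, -0.2376, 0.1433]
orientation: [-1.907, -2.489, -0.0]
force: [0.2, 0.4, 0.7]
finger_gap: 0.0854
grip_force: 0.0
```

Emit:
servo_tool(
  fingers=[-1,-1,-1,-1,-1,-1,-1,-1],
  linear=[
    [0.25,-0.17,0],
    [0.5,-0.35,0],
    [0.5,-0.35,0.1],
    [0.5,-0.35,0.2],
    [0.5,-0.35,0.3],
    [0.5,-0.35,0.4],
    [0.5,-0.35,0.4],
    [0.5,-0.35,0.4],
  ],
  turn=[
    [0,0,0.667],
    [0,0,0.667],
    [0,0,0.667],
    [0,0,0.667],
    [0,0,0.667],
    [0,0,0.667],
    [0,0,0.667],
    [0,0,0.667],
  ],
)

```text
time: 19.18
eef_pos: [0.4325, -0.2011, 0.1038]
orientation: [-2.487, -1.917, 0.0]
force: [0.6, -0.6, 0.7]
finger_gap: 0.0851
grip_force: 0.0
```

```bash
python3 go.py .434 -.202 .004 -.25;python3 look.py f .51 -.23 .03 45; python3 m3.py sprue_plate .434 -.202 .003 .030 -.25 scene top; python3 m3.py narrow_plate .5885 -.253 .062 .082 .264 scene top
```

```text
t19.18 pos [ 0.4325 -0.2011  0.1038] yaw -0.2573 lin [-0.005  0.018  0.998] turn [-0.001 -0.001 -0.009] F [ 0.6 -0.6  0.7] gap 0.0851 g 0
top [271 153] scale 4.444444444444445
scene [286 171] scale 4.444444444444445
sprue_plate scene [ 0.4341 -0.2016 -0.3043] 0.096
top none
narrow_plate scene [ 0.5891 -0.2511  0.2937] 0.082
narrow_plate top [ 0.5918 -0.2513  0.276 ] 0.07
```

View pics/f.png

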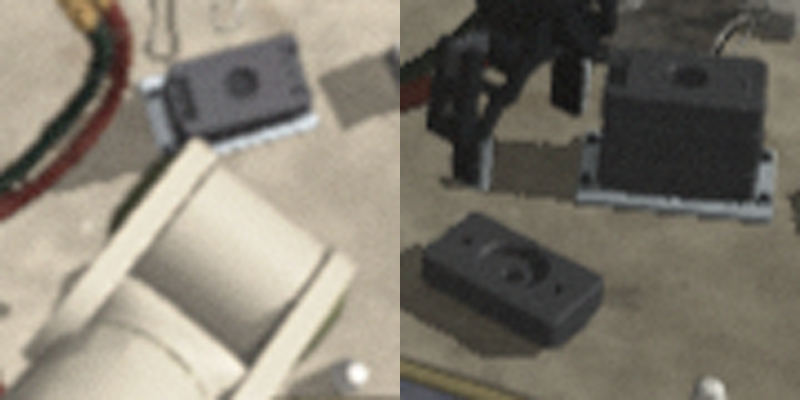

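Emit:
servo_tool(
  fingers=[-1,-1,-1,-1,-1,-1],
  linear=[
    [-0.005,0.015,0.3],
    [-0.005,0.015,0.6],
    [-0.005,0.015,0.9],
    [-0.005,0.015,1],
    [-0.005,0.015,1],
    [-0.005,0.015,1],
  ],
  turn=[
    [0,0,0],
    [0,0,0],
    [0,0,0],
    [0,0,0],
    [0,0,0],
    [0,0,0],
  ],
)

```text
time: 20.18
eef_pos: [0.4342, -0.2022, 0.005]
orientation: [2.49, 1.915, 0.0]
force: [0.3, -0.9, 0.5]
finger_gap: 0.0858
grip_force: 0.0
```

Emit:
servo_tool(
  fingers=[1,1,1,1,1,1,1,1],
  linear=[
    [0,0,0.03],
    [0,0,0.03],
    [0,0,0.03],
    [0,0,0.03],
    [0,0,0.03],
    [0,0,0.03],
    [0,0,0.03],
    [0,0,0.03],
  ],
  turn=[
    [0,0,0],
    [0,0,0],
    [0,0,0],
    [0,0,0],
    [0,0,0],
    [0,0,0],
    [0,0,0],
    [0,0,0],
  ],
)

```text
time: 20.85
eef_pos: [0.4341, -0.2022, 0.0026]
orientation: [2.489, 1.914, 0.0]
force: [-2.5, 2.0, 7.9]
finger_gap: 0.0549
grip_force: 63.6
```

```bash
python3 go.py .434 -.202 .004 -.25
```

```text
t20.85 pos [ 0.4341 -0.2022  0.0026] yaw -0.2596 lin [ 0.002 -0.002 -0.014] turn [ 0.001  0.001 -0.012] F [-2.5  2.   7.9] gap 0.0549 g 64
```

Emit:
servo_tool(
  fingers=[1,1,1,1],
  linear=[
    [0,0,-0.3],
    [0,0,-0.6],
    [0,0,-1],
    [0,0,-1],
  ],
  turn=[
    [0,0,0],
    [0,0,0],
    [0,0,0],
    [0,0,0],
  ],
)

```text
time: 21.18
eef_pos: [0.4365, -0.2039, 0.108]
orientation: [2.481, 1.908, 0.004]
force: [0.9, -1.3, -0.8]
finger_gap: 0.0549
grip_force: 66.2
```

Emit:
servo_tool(
  fingers=[1,1,1,1,1,1,1],
  linear=[
    [-0.3,0.1,-0.2],
    [-0.4,0.3,-0.3],
    [-0.4,0.5,-0.35],
    [-0.4,0.6,-0.35],
    [-0.4,0.6,-0.35],
    [-0.4,0.6,-0.35],
    [-0.4,0.6,-0.35],
  ],
  turn=[
    [0,0,-0.667],
    [0,0,-0.667],
    [0,0,-0.667],
    [0,0,-0.667],
    [0,0,-0.667],
    [0,0,-0.667],
    [0,0,-0.667],
  ],
)

```text
time: 21.77
eef_pos: [0.4808, -0.2555, 0.1359]
orientation: [-1.913, -2.491, 0.0]
force: [-0.1, 0.1, -2.6]
finger_gap: 0.055
grip_force: 66.0
```

```bash
python3 go.py .588 -.253 .11 .264
```

```text
t21.77 pos [ 0.4808 -0.2555  0.1359] yaw 0.2611 lin [-0.252  1.042  0.258] turn [-0.001 -0.001 -0.004] F [-0.1  0.1 -2.6] gap 0.0550 g 66
```

Emit:
servo_tool(
  fingers=[1,1,1,1,1,1,1,1],
  linear=[
    [-0.1,0.3,0],
    [-0.2,0.6,0],
    [-0.24,0.85,0],
    [-0.25,1,0],
    [-0.25,1,0.1],
    [-0.25,1,0.18],
    [-0.25,1,0.18],
    [-0.25,1,0.18],
  ],
  turn=[
    [0,0,0],
    [0,0,0],
    [0,0,0],
    [0,0,0],
    [0,0,0],
    [0,0,0],
    [0,0,0],
    [0,0,0],
  ],
)

```text
time: 22.43
eef_pos: [0.5833, -0.2541, 0.1176]
orientation: [-1.91, -2.491, 0.0]
force: [-0.0, 0.2, -2.9]
finger_gap: 0.0548
grip_force: 66.0
```

```bash
python3 go.py .588 -.253 .0766 .264
```

```text
t22.43 pos [ 0.5833 -0.2541  0.1176] yaw 0.2626 lin [-0.003  0.049  0.41 ] turn [-0.002 -0.002 -0.002] F [-0.   0.2 -2.9] gap 0.0548 g 66
```

Emit:
servo_tool(
  fingers=[1,1,1,1,1,1,1,1],
  linear=[
    [0,0.035,0],
    [0,0.035,0.1],
    [0,0.035,0.2],
    [0,0.035,0.29],
    [0,0.035,0.29],
    [0,0.035,0.29],
    [0,0.035,0.29],
    [0,0.035,0.29],
  ],
  turn=[
    [0,0,0],
    [0,0,0],
    [0,0,0],
    [0,0,0],
    [0,0,0],
    [0,0,0],
    [0,0,0],
    [0,0,0],
  ],
)

```text
time: 23.1
eef_pos: [0.5882, -0.2533, 0.0898]
orientation: [1.909, 2.494, 0.0]
force: [0.4, -0.8, -3.4]
finger_gap: 0.0548
grip_force: 66.0
```

```bash
python3 go.py .588 -.253 .0766 .264
```

```text
t23.10 pos [ 0.5882 -0.2533  0.0898] yaw 0.2640 lin [ 0.003 -0.001  0.132] turn [0.001 0.001 0.   ] F [ 0.4 -0.8 -3.4] gap 0.0548 g 66
```

Emit:
servo_tool(
  fingers=[1,1,1,1,1,1,1],
  linear=[
    [0,0,0.03],
    [0,0,0.06],
    [0,0,0.09],
    [0,0,0.12],
    [0,0,0.14],
    [0,0,0.14],
    [0,0,0.14],
  ],
  turn=[
    [0,0,0],
    [0,0,0],
    [0,0,0],
    [0,0,0],
    [0,0,0],
    [0,0,0],
    [0,0,0],
  ],
)

```text
time: 23.68
eef_pos: [0.5886, -0.2533, 0.0766]
orientation: [1.908, 2.493, 0.001]
force: [-1.2, 1.9, 7.2]
finger_gap: 0.055
grip_force: 67.1
```

```bash
python3 go.py .588 -.253 .0766 .264
```

```text
t23.68 pos [ 0.5886 -0.2533  0.0766] yaw 0.2641 lin [ 0.004 -0.005  0.   ] turn [0.002 0.002 0.   ] F [-1.2  1.9  7.2] gap 0.0550 g 67
```

Emit:
servo_tool(
  fingers=[-1,-1,-1,-1,-1,-1],
  linear=[
    [0,0,0],
    [0,0,0],
    [0,0,0],
    [0,0,0],
    [0,0,0],
    [0,0,0],
  ],
  turn=[
    [0,0,0],
    [0,0,0],
    [0,0,0],
    [0,0,0],
    [0,0,0],
    [0,0,0],
  ],
)

```text
time: 24.18
eef_pos: [0.5879, -0.2532, 0.0752]
orientation: [-1.91, -2.494, 0.0]
force: [0.7, 0.1, -0.3]
finger_gap: 0.0856
grip_force: 0.0
```

Emit:
servo_tool(
  fingers=[-1,-1,-1,-1],
  linear=[
    [0,0,-0.3],
    [0,0,-0.6],
    [0,0,-0.8],
    [0,0,-0.8],
  ],
  turn=[
    [0,0,0],
    [0,0,0],
    [0,0,0],
    [0,0,0],
  ],
)

```text
time: 24.52
eef_pos: [0.5895, -0.2541, 0.1603]
orientation: [1.905, 2.488, 0.001]
force: [0.8, -0.2, 0.7]
finger_gap: 0.0853
grip_force: 0.0
```

Emit:
servo_tool(
  fingers=[-1,-1,-1,-1,-1],
  linear=[
    [0,-0.25,0],
    [0,-0.5,0],
    [0,-0.75,0],
    [0,-1,0],
    [0,-1,0],
  ],
  turn=[
    [0,0,0],
    [0,0,0],
    [0,0,0],
    [0,0,0],
    [0,0,0],
  ],
)

```text
time: 24.93
eef_pos: [0.4883, -0.28, 0.1547]
orientation: [-1.911, -2.491, 0.001]
force: [-0.3, 0.3, 0.5]
finger_gap: 0.0852
grip_force: 0.0
```

Emit:
servo_tool(
  fingers=[-1,-1,-1,-1],
  linear=[
    [0.2,-0.3,0],
    [0.5,-0.4,0],
    [0.8,-0.3,0],
    [1,-0.25,0],
  ],
  turn=[
    [0,0,0],
    [0,0,0],
    [0,0,0],
    [0,0,0],
  ],
)

```text
time: 25.27
eef_pos: [0.4405, -0.1873, 0.1549]
orientation: [-1.91, -2.493, -0.001]
force: [-0.3, 0.0, -0.4]
finger_gap: 0.0855
grip_force: 0.0
```

Emit:
servo_tool(
  fingers=[-1,-1,-1],
  linear=[
    [0.33,0.09,0],
    [0.67,0.18,0],
    [1,0.27,0],
  ],
  turn=[
    [0,0,0],
    [0,0,0],
    [0,0,0],
  ],
)

```text
time: 25.52
eef_pos: [0.4409, -0.084, 0.1549]
orientation: [-1.91, -2.494, -0.0]
force: [1.0, 0.1, 0.2]
finger_gap: 0.0857
grip_force: 0.0
```

Emit:
servo_tool(
  fingers=[-1,-1,-1],
  linear=[
    [0.33,0.09,0],
    [0.67,0.18,0],
    [1,0.27,0],
  ],
  turn=[
    [0,0,0],
    [0,0,0],
    [0,0,0],
  ],
)

```text
time: 25.77
eef_pos: [0.4409, 0.0198, 0.155]
orientation: [-1.91, -2.494, -0.0]
force: [0.5, 0.7, 1.6]
finger_gap: 0.0851
grip_force: 0.0
```

Emit:
servo_tool(
  fingers=[-1,-1,-1,-1,-1],
  linear=[
    [0.33,0.09,0],
    [0.67,0.18,0],
    [1,0.27,0],
    [1,0.27,0],
    [1,0.27,0],
  ],
  turn=[
    [0,0,0],
    [0,0,0],
    [0,0,0],
    [0,0,0],
    [0,0,0],
  ],
)

```text
time: 26.18
eef_pos: [0.4408, 0.1229, 0.1549]
orientation: [-1.905, -2.497, 0.001]
force: [0.1, -0.6, 0.1]
finger_gap: 0.0854
grip_force: 0.0
```

```bash
cat > cup.py <<'E'
from h import *
rs=[(.0165,0),(.022,.012),(.022,.044)]
for c in("top","scene"):
    im=capture(c).astype(int);p=proj(c,[.433,.298,.022])[0].astype(int)
    m=np.zeros(im.shape[:2],np.uint8);sl=np.s_[p[1]-14:p[1]+15,p[0]-14:p[0]+15]
    for d in cut_out(c,"pouring_cup"):
        if np.hypot(*(np.array(d["pixel"])-p))<12: print(c,"net",fit({c:d["mask"].astype(float)},lambda x,y:cyl(x,y,rs),np.array([.433,.298]),np.array([.006,.006])))
    thr=205 if c=="top" else 125
    m[sl]=im[sl].min(2)>thr
    m=cv2.morphologyEx(m,cv2.MORPH_CLOSE,np.ones((7,7),np.uint8))
    k,l,s,_=cv2.connectedComponentsWithStats(m);print(c,p,s[1:,:].tolist())
    if k>1:
        m=(l==1+np.argmax(s[1:,4])).astype(float);print(c,"thr",fit({c:m},lambda x,y:cyl(x,y,rs),np.array([.433,.298]),np.array([.006,.006])))
E
python3 go.py .43 .2975 .1 .264; python3 cup.py; python3 look.py g .51 -.23 .06 35; python3 m3.py sprue_plate .5885 -.253 .082 .104 .264 scene top
```

```text
t26.18 pos [0.4408 0.1229 0.1549] yaw 0.2674 lin [1.713 0.357 0.549] turn [-0.001 -0.     0.004] F [ 0.1 -0.6  0.1] gap 0.0854 g 0
top net (array([0.43139941, 0.29961652]), np.float64(0.15890196078431373))
top [159 220] [[172, 207, 1, 2, 2], [153, 214, 19, 14, 144], [170, 226, 1, 1, 1], [169, 234, 1, 1, 1]]
top thr (array([0.4325526 , 0.29640975]), np.float64(0.2899782135076252))
scene net (array([0.43242676, 0.30069554]), np.float64(0.21418083821206205))
scene [157 185] [[149, 176, 16, 19, 202]]
scene thr (array([0.43347287, 0.29812549]), np.float64(0.28569209862162687))
top [282 161] scale 5.714285714285714
scene [297 172] scale 5.714285714285714
sprue_plate scene [ 0.5882 -0.2532  0.2598] 0.058
sprue_plate top [ 0.5933 -0.2523  0.2555] 0.074
```

View pics/g.png

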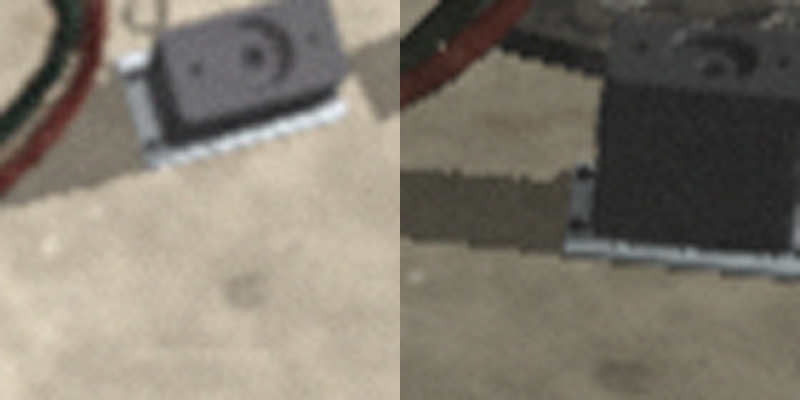

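Emit:
servo_tool(
  fingers=[-1,-1,-1,-1],
  linear=[
    [0.3,0.07,0],
    [0.6,0.14,0],
    [0.9,0.2,0],
    [0.9,0.2,0],
  ],
  turn=[
    [0,0,0],
    [0,0,0],
    [0,0,0],
    [0,0,0],
  ],
)

```text
time: 27.02
eef_pos: [0.4363, 0.2171, 0.1553]
orientation: [-1.906, -2.497, -0.002]
force: [0.2, 0.8, 0.4]
finger_gap: 0.085
grip_force: 0.0
```

Emit:
servo_tool(
  fingers=[-1,-1,-1,-1,-1,-1,-1],
  linear=[
    [0.3,0.06,0],
    [0.6,0.12,0],
    [0.82,0.18,0],
    [0.82,0.18,0.3],
    [0.82,0.18,0.6],
    [0.82,0.18,0.6],
    [0.82,0.18,0.6],
  ],
  turn=[
    [0,0,0],
    [0,0,0],
    [0,0,0],
    [0,0,0],
    [0,0,0],
    [0,0,0],
    [0,0,0],
  ],
)

```text
time: 27.6
eef_pos: [0.4326, 0.2969, 0.095]
orientation: [-1.909, -2.493, 0.003]
force: [-0.1, 0.2, 0.6]
finger_gap: 0.0854
grip_force: 0.0
```

```bash
python3 go.py .432 .299 .01 .264; python3 look.py h .432 .299 .04 28
```

```text
t27.60 pos [0.4326 0.2969 0.095 ] yaw 0.2637 lin [0.022 0.002 0.85 ] turn [-0.003  0.    -0.   ] F [-0.1  0.2  0.6] gap 0.0854 g 0
top [129 192] scale 7.142857142857143
scene [127 152] scale 7.142857142857143
```

View pics/h.png

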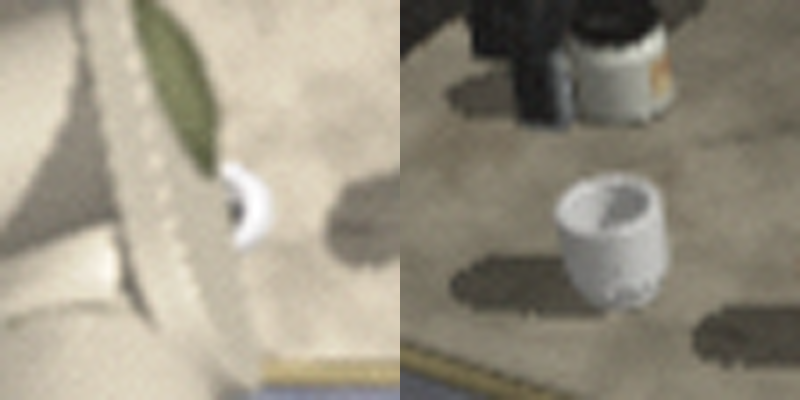

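Emit:
servo_tool(
  fingers=[-1,-1,-1,-1,-1,-1],
  linear=[
    [0.015,0.003,0.3],
    [0.015,0.003,0.6],
    [0.015,0.003,0.84],
    [0.015,0.003,0.84],
    [0.015,0.003,0.84],
    [0.015,0.003,0.84],
  ],
  turn=[
    [0,0,0],
    [0,0,0],
    [0,0,0],
    [0,0,0],
    [0,0,0],
    [0,0,0],
  ],
)

```text
time: 28.2
eef_pos: [0.4342, 0.2994, 0.0136]
orientation: [1.909, 2.493, 0.005]
force: [-0.3, -0.3, 0.7]
finger_gap: 0.0854
grip_force: 0.0
```

Emit:
servo_tool(
  fingers=[1,1,1,1,1,1,1,1],
  linear=[
    [0,0,0],
    [0,0,0],
    [0,0,0],
    [0,0,0],
    [0,0,0],
    [0,0,0],
    [0,0,0],
    [0,0,0],
  ],
  turn=[
    [0,0,0],
    [0,0,0],
    [0,0,0],
    [0,0,0],
    [0,0,0],
    [0,0,0],
    [0,0,0],
    [0,0,0],
  ],
)

```text
time: 28.87
eef_pos: [0.433, 0.2991, 0.0124]
orientation: [1.909, 2.494, 0.001]
force: [-2.8, -1.4, 9.2]
finger_gap: 0.043
grip_force: 60.2
```

```bash
python3 go.py .432 .299 .01 .264
```

```text
t28.87 pos [0.433  0.2991 0.0124] yaw 0.2642 lin [ 0.001 -0.01   0.024] turn [ 0.001 -0.     0.   ] F [-2.8 -1.4  9.2] gap 0.0430 g 60
```

Emit:
servo_tool(
  fingers=[1,1,1,1],
  linear=[
    [0,0,-0.3],
    [0,0,-0.6],
    [0,0,-1],
    [0,0,-1],
  ],
  turn=[
    [0,0,0],
    [0,0,0],
    [0,0,0],
    [0,0,0],
  ],
)

```text
time: 29.2
eef_pos: [0.4357, 0.3003, 0.1182]
orientation: [1.906, 2.49, 0.016]
force: [0.5, -0.1, -0.0]
finger_gap: 0.0423
grip_force: 61.3
```

Emit:
servo_tool(
  fingers=[1,1,1,1],
  linear=[
    [-0.2,-0.05,-0.2],
    [-0.45,-0.12,-0.4],
    [-0.7,-0.2,-0.5],
    [-1,-0.27,-0.5],
  ],
  turn=[
    [0,0,0],
    [0,0,0],
    [0,0,0],
    [0,0,0],
  ],
)

```text
time: 29.53
eef_pos: [0.4334, 0.195, 0.1635]
orientation: [1.906, 2.493, 0.005]
force: [0.7, -0.6, -1.3]
finger_gap: 0.0425
grip_force: 61.4
```

Emit:
servo_tool(
  fingers=[1,1,1],
  linear=[
    [-0.33,-0.09,0],
    [-0.67,-0.18,0],
    [-1,-0.27,0],
  ],
  turn=[
    [0,0,0],
    [0,0,0],
    [0,0,0],
  ],
)

```text
time: 29.78
eef_pos: [0.4325, 0.0903, 0.1615]
orientation: [1.909, 2.495, 0.001]
force: [0.9, 0.1, -1.3]
finger_gap: 0.0424
grip_force: 61.4
```

Emit:
servo_tool(
  fingers=[1,1,1],
  linear=[
    [-0.33,-0.09,0],
    [-0.67,-0.18,0],
    [-1,-0.27,0],
  ],
  turn=[
    [0,0,0],
    [0,0,0],
    [0,0,0],
  ],
)

```text
time: 30.03
eef_pos: [0.4326, -0.0135, 0.1615]
orientation: [1.909, 2.494, 0.0]
force: [0.8, -0.3, -1.5]
finger_gap: 0.0426
grip_force: 61.4
```

Emit:
servo_tool(
  fingers=[1,1,1],
  linear=[
    [-0.33,-0.09,0],
    [-0.67,-0.18,0],
    [-1,-0.27,0],
  ],
  turn=[
    [0,0,0],
    [0,0,0],
    [0,0,0],
  ],
)

```text
time: 30.28
eef_pos: [0.4326, -0.1171, 0.1615]
orientation: [1.909, 2.494, 0.0]
force: [0.9, 0.1, -1.2]
finger_gap: 0.0426
grip_force: 61.4
```

Emit:
servo_tool(
  fingers=[1,1,1,1,1],
  linear=[
    [-0.33,-0.09,0],
    [-0.67,-0.18,0],
    [-1,-0.27,0],
    [-1,-0.27,0],
    [-1,-0.27,0],
  ],
  turn=[
    [0,0,0],
    [0,0,0],
    [0,0,0],
    [0,0,0],
    [0,0,0],
  ],
)

```text
time: 30.7
eef_pos: [0.4327, -0.2201, 0.1611]
orientation: [-1.913, -2.492, -0.0]
force: [-0.1, 1.1, 0.2]
finger_gap: 0.0427
grip_force: 61.4
```

```bash
python3 go.py .588 -.253 .15 .264
```

```text
t30.70 pos [ 0.4327 -0.2201  0.1611] yaw 0.2615 lin [-0.719  1.416  0.11 ] turn [-0.    -0.    -0.003] F [-0.1  1.1  0.2] gap 0.0427 g 61
```

Emit:
servo_tool(
  fingers=[1,1,1,1,1],
  linear=[
    [-0.3,0.1,0],
    [-0.5,0.3,0],
    [-0.65,0.5,0],
    [-0.72,0.7,0],
    [-0.72,0.7,0],
  ],
  turn=[
    [0,0,0],
    [0,0,0],
    [0,0,0],
    [0,0,0],
    [0,0,0],
  ],
)

```text
time: 31.12
eef_pos: [0.5219, -0.2692, 0.1609]
orientation: [1.907, 2.496, 0.001]
force: [1.2, -0.3, -0.9]
finger_gap: 0.0424
grip_force: 61.5
```

Emit:
servo_tool(
  fingers=[1,1,1,1,1,1,1,1],
  linear=[
    [0,0.2,0],
    [0,0.4,0],
    [0,0.6,0],
    [0,0.71,0],
    [0,0.71,0.1],
    [0,0.71,0.15],
    [0,0.71,0.15],
    [0,0.71,0.15],
  ],
  turn=[
    [0,0,0],
    [0,0,0],
    [0,0,0],
    [0,0,0],
    [0,0,0],
    [0,0,0],
    [0,0,0],
    [0,0,0],
  ],
)

```text
time: 31.78
eef_pos: [0.5869, -0.2515, 0.1458]
orientation: [-1.909, -2.493, 0.0]
force: [0.1, 1.0, -0.8]
finger_gap: 0.0426
grip_force: 61.5
```

Emit:
servo_tool(
  fingers=[1,1],
  linear=[
    [0,0,0],
    [0,0,0],
  ],
  turn=[
    [0,0,0],
    [0,0,0],
  ],
)

```text
time: 31.95
eef_pos: [0.5876, -0.2519, 0.1468]
orientation: [1.91, 2.494, -0.0]
force: [-0.7, -0.5, -1.1]
finger_gap: 0.0427
grip_force: 61.5
```

```bash
python3 go.py .588 -.253 .1084 .264; python3 look.py i .588 -.253 .11 30
```

```text
t31.95 pos [ 0.5876 -0.2519  0.1468] yaw 0.2636 lin [-0.012  0.001  0.384] turn [ 0.     0.001 -0.001] F [-0.7 -0.5 -1.1] gap 0.0427 g 62
top [295 140] scale 6.666666666666667
scene [321 149] scale 6.666666666666667
```

View pics/i.png

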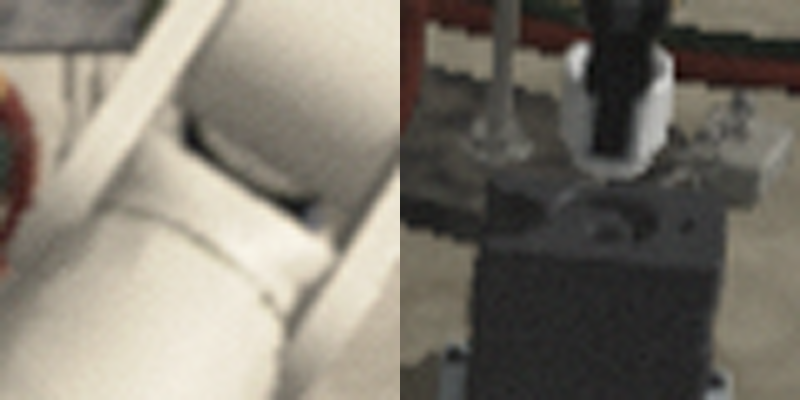

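Run:
```python
from h import *
f=lambda X:((proj("scene",X)-[321,149]+.5)*6.667-.5+[400,0]).round(1).tolist()
o=robot.get_obs()["eef_pos"]
print("cup foot,mid",f([[*o[:2],o[2]-.0124],[*o[:2],o[2]-.0124+.03]]))
t=np.arange(0,6.28,.1);C=np.array(f(np.c_[o[0]+.022*np.cos(t),o[1]+.022*np.sin(t),0*t+o[2]-.0124+.03]));print("cup cols",C[:,0].min(),C[:,0].max())
C=np.array(f(np.c_[.588+.0205*np.cos(t),-.253+.0205*np.sin(t),0*t+.104]));print("seat cols",C.min(0),C.max(0))
im=cv2.imread("pics/i_scene.png").astype(int)
for r in(158,160,162,164):print(r,im[r,340:372].max(1).tolist())
for r in(180,182,184):print(r,im[r,338:364].sum(1).tolist())
```

```text
cup foot,mid [[606.6, 158.2], [613.6, 96.0]]
cup cols 558.3 669.2
seat cols [552.3 191.5] [652.9 248.5]
158 [136, 135, 132, 131, 125, 124, 156, 200, 129, 41, 24, 28, 28, 24, 27, 21, 27, 23, 46, 98, 137, 178, 54, 56, 53, 57, 60, 63, 60, 60, 57, 61]
160 [123, 127, 122, 124, 119, 107, 112, 148, 85, 26, 25, 24, 28, 28, 25, 24, 28, 27, 46, 101, 159, 182, 39, 39, 42, 47, 47, 50, 49, 48, 46, 52]
162 [101, 99, 99, 104, 120, 100, 90, 90, 77, 29, 31, 25, 28, 23, 29, 26, 28, 45, 115, 191, 198, 176, 137, 133, 134, 137, 130, 89, 92, 93, 86, 64]
164 [59, 56, 58, 60, 71, 90, 95, 97, 98, 79, 54, 27, 27, 30, 22, 38, 70, 108, 151, 177, 183, 170, 135, 133, 133, 132, 134, 126, 114, 120, 95, 61]
180 [87, 92, 106, 98, 127, 178, 197, 160, 172, 168, 173, 161, 145, 140, 139, 128, 104, 100, 106, 114, 130, 151, 167, 179, 180, 168]
182 [116, 96, 119, 117, 141, 150, 178, 173, 174, 165, 185, 196, 177, 158, 166, 165, 163, 134, 101, 97, 89, 122, 181, 174, 170, 145]
184 [142, 150, 176, 178, 171, 179, 178, 176, 176, 178, 178, 175, 137, 119, 114, 123, 149, 161, 89, 113, 138, 174, 176, 177, 186, 167]
```

Emit:
servo_tool(
  fingers=[1,1,1,1,1,1,1],
  linear=[
    [-0.01,0,0.08],
    [-0.01,0,0.16],
    [-0.01,0,0.24],
    [-0.01,0,0.3],
    [-0.01,0,0.3],
    [-0.01,0,0.3],
    [-0.01,0,0.3],
  ],
  turn=[
    [0,0,0],
    [0,0,0],
    [0,0,0],
    [0,0,0],
    [0,0,0],
    [0,0,0],
    [0,0,0],
  ],
)

```text
time: 32.63
eef_pos: [0.5883, -0.2527, 0.1165]
orientation: [1.909, 2.494, 0.0]
force: [0.2, 0.1, -1.2]
finger_gap: 0.043
grip_force: 61.5
```

```bash
python3 go.py .588 -.253 .1084 .264
```

```text
t32.63 pos [ 0.5883 -0.2527  0.1165] yaw 0.2641 lin [-0.002 -0.004  0.081] turn [0. 0. 0.] F [ 0.2  0.1 -1.2] gap 0.0430 g 62
```

Emit:
servo_tool(
  fingers=[1,1,1,1,1,1,1],
  linear=[
    [0,0,0.02],
    [0,0,0.04],
    [0,0,0.06],
    [0,0,0.08],
    [0,0,0.09],
    [0,0,0.09],
    [0,0,0.09],
  ],
  turn=[
    [0,0,0],
    [0,0,0],
    [0,0,0],
    [0,0,0],
    [0,0,0],
    [0,0,0],
    [0,0,0],
  ],
)

```text
time: 33.22
eef_pos: [0.5882, -0.2526, 0.1084]
orientation: [1.909, 2.494, -0.0]
force: [-3.0, 0.5, 7.1]
finger_gap: 0.0427
grip_force: 62.5
```

```bash
python3 go.py .588 -.253 .1084 .264
```

```text
t33.22 pos [ 0.5882 -0.2526  0.1084] yaw 0.2641 lin [-0.003 -0.003 -0.   ] turn [0.    0.001 0.   ] F [-3.   0.5  7.1] gap 0.0427 g 63
```

Emit:
servo_tool(
  fingers=[-1,-1,-1,-1,-1,-1,-1],
  linear=[
    [0,0,0],
    [0,0,0],
    [0,0,0],
    [0,0,0],
    [0,0,0],
    [0,0,0],
    [0,0,0],
  ],
  turn=[
    [0,0,0],
    [0,0,0],
    [0,0,0],
    [0,0,0],
    [0,0,0],
    [0,0,0],
    [0,0,0],
  ],
)

```text
time: 33.8
eef_pos: [0.5881, -0.2526, 0.1072]
orientation: [-1.91, -2.494, 0.0]
force: [0.4, 0.9, -0.3]
finger_gap: 0.0854
grip_force: 0.0
```

Emit:
servo_tool(
  fingers=[-1,-1,-1,-1,-1],
  linear=[
    [0,0,-0.15],
    [0,0,-0.3],
    [0,0,-0.5],
    [0,0,-0.7],
    [0,0,-0.7],
  ],
  turn=[
    [0,0,0],
    [0,0,0],
    [0,0,0],
    [0,0,0],
    [0,0,0],
  ],
)

```text
time: 34.22
eef_pos: [0.5894, -0.2534, 0.1816]
orientation: [1.905, 2.489, 0.001]
force: [0.2, 0.3, 1.2]
finger_gap: 0.0854
grip_force: 0.0
```

Emit:
servo_tool(
  fingers=[-1,-1,-1,-1,-1],
  linear=[
    [0,-0.25,0],
    [0,-0.5,0],
    [0,-0.75,0],
    [0,-1,0],
    [0,-1,0],
  ],
  turn=[
    [0,0,0],
    [0,0,0],
    [0,0,0],
    [0,0,0],
    [0,0,0],
  ],
)

```text
time: 34.63
eef_pos: [0.4886, -0.2795, 0.177]
orientation: [-1.911, -2.491, 0.001]
force: [0.0, 0.3, -1.1]
finger_gap: 0.0854
grip_force: 0.0
```

Emit:
servo_tool(
  fingers=[-1,-1,-1,-1,-1],
  linear=[
    [0.2,-0.2,0],
    [0.4,-0.4,0],
    [0.6,-0.5,0],
    [0.6,-0.5,0],
    [0.6,-0.5,0],
  ],
  turn=[
    [0,0,0],
    [0,0,0],
    [0,0,0],
    [0,0,0],
    [0,0,0],
  ],
)

```text
time: 35.05
eef_pos: [0.4277, -0.2335, 0.1775]
orientation: [1.909, 2.494, 0.0]
force: [1.0, -0.7, 0.0]
finger_gap: 0.085
grip_force: 0.0
```

```bash
python3 go.py .588 -.253 .1084 .264; python3 look.py j .588 -.253 .08 35
```

```text
t35.05 pos [ 0.4277 -0.2335  0.1775] yaw 0.2644 lin [-0.607  1.496  0.692] turn [0.001 0.001 0.   ] F [ 1.  -0.7  0. ] gap 0.0850 g 0
top [289 137] scale 5.714285714285714
scene [315 153] scale 5.714285714285714
```

View pics/j.png

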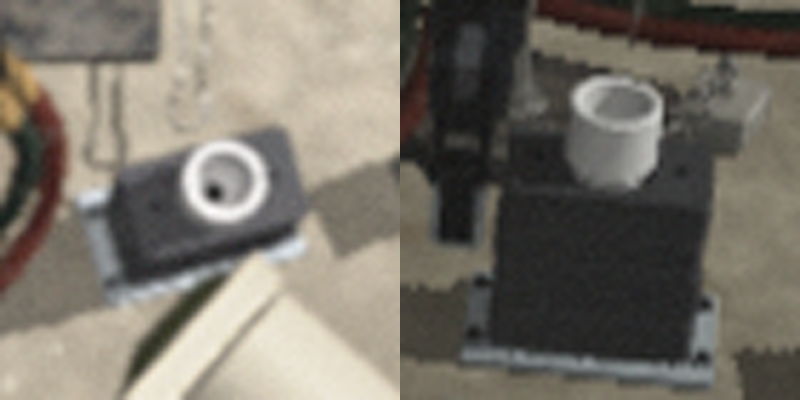

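The stack sits level and closed up, with the white cup upright in its seat (top crop about 225,180; scene crop about 617,130), and the gripper is clear of it.

```bash
python3 -c "
from bench import robot
print(robot.close_job())"
```

```text
the job is handed in; nothing more can be done
None
```

The mould stack is made up on its base in the order asked (wide, narrow, sprue plate), the white pouring cup stands in the sprue plate's seat, and I handed the job in at about 35 s; I saw no verdict, but the final pictures show everything level and fully down.

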